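# Turn the top card of a recipe flip stand

## Robot

A 7-joint arm with a two-finger parallel gripper is mounted at the origin on the work surface. World frame = base frame: x ahead of the robot, y to its left, z up, the work surface at z = 0. Lengths are in m, angles in rad, forces in N, time in s.
With the tool pointing down it reaches from about 0.4 to 0.75 m from the base axis. Payload 19.5 kg.
Tool frame: the origin (TCP) lies midway between the tips of the shut fingers; the grasp point (between the pads) lies 19 mm behind it (arm.grip_point_offset is the distance from the TCP to the grasp point, in m); z points along the fingers, y is the line along which they close (so a half turn about z gives the same grasp; the last joint's range is limited). The gripper opens to 85 mm and grips with 20 to 120 N. Pads are 22 mm wide; open, the fingers measure 114 mm over their backs; the gripper's body (76 mm by 85 mm) begins 54 mm behind the grasp point. The pads swing forward as they close: fully open they stand 13 mm farther back than shut.
Start: joints at [1.146, 0.707, -0.028, 1.485, 0.022, 0.951, -0.075], TCP at [0.215, -0.533, 0.231] pointing down, gripper open.
Joint ranges: [-2.71, 2.71], [-0.32, 2.16], [-1.57, 1.52], [0, 2.45], [-1.46, 4.6], [0, 2.02], [-2.83, 2.83]. Speed limits (rad/s): [1.89, 1.89, 2.57, 2.57, 3.01, 3.01, 3.01].

## Interface

Orientations are given as a unit quaternion [x, y, z, w].
In Python, from bench import arm gives the robot as it stands. The module is installed in compiled form; this text tells all that it offers.
- The arm moves only by the tool servo_tool, never from a script. Its argument "moves" is a list that holds one entry, the list of rows, each a list of 7 numbers: the turn, a rotation vector about the tool's x, y, z in units of 6 degrees (1.0 is 6 degrees), then the shift along the tool's x, y, z in units of 25 mm (1.0 is 25 mm), then the finger opening in mm, from 0 to 85.4. In form: [[[wx, wy, wz, tx, ty, tz, fingers], ...]]. A call has exactly 10 rows; each row shifts and turns the commanded pose from where the row before left it, along the tool's axes as they then stand; what a row does not reach is not made up. A row lasts 1/10 s, in which the tool goes at most 50 mm and 8.59 degrees, less where a joint would pass 70% of its speed; a pose out of reach is approached as far as the arm can. A call is refused whole if a number of a shift passes 1 or a number of a turn 1, either way. A call with a gripper value outside its range is refused whole. The fingers move at their own pace and stop on an object; the grip force is fixed at half the most. Time passes only in rows, so rows that do not move let the fingers close, or fill a call up. It gives the time, the measured TCP pose, the force, the opening and the grip force at its end, in the units of the state.
- arm.sense(): the state, without advancing time (a new reading comes with each control period).
- arm.grab_frame(name): name is "scene" or "side" or "wrist"; returns (picture, depth): 480x640x3 uint8, blue, green, red; 480x640 float32, m along the optical axis (not along the pixel's ray), 0 where there is no reading.
- arm.calibration(name): a dict with "camera_matrix" (3x3 intrinsics, pixels), "extrinsics" (4x4, takes a point from camera to world coordinates). Camera axes: x right, y down, z forward; pixel columns grow to the right and rows downward; lengths in m; the calibration is good to about 2 mm. A picture is of the moment at which its call begins: read the wrist's pose just before it. calibration takes no time and is no camera call; for the wrist camera it gives the pose at the moment of the call.
- arm.hand_in(): hands the job in; it is judged then, once.
The state is a dict: "clock": time; "joints": joint angles; "qd": joint speeds; "joint_efforts": joint torques, N m; "position": TCP position; "eef_rot": TCP orientation; "contact_force": force on the tool from outside, world axes, zero at the start; "moment": the same for the moment, N m; "width": opening from 0.0 (shut) to 1.0 (fully open); "grasp_force": force on a finger pad.
Only numpy, scipy, OpenCV 4.12 (cv2) and the standard library are available. Lean on these libraries where they do the work, as an engineer would, in place of code of your own. Each camera call takes 0.05 s, during which the arm holds its last target. There are 200 camera calls.

## Task

Turn the recipe flip stand on to its next card: pushing with a fingertip only, without pinching or picking anything up, swing the top card of the right-hand pile (seen from the robot) up and over the two steel arches, like the page of a book, and gently push it down until it lies flat on the left-hand side, on the card already turned there. Turn that one card only, do not flick it over, and leave the card beneath it, the stand and the things standing around it where they are.

Things in the scene. Friction and masses are not known exactly. Their poses are not given: they have to be found in the camera images.
- stand: Recipe flip stand, loose on the white shelf top, 1.1 kg: beech plinth 208 x 176 mm, top 28 mm high, on small feet, a pile of rigid ivory cards lying on each half, two steel arches between the piles. Origin: centre of its underside, on the shelf top. x axis: level, from the right-hand pile to the left-hand one; y: along the spine, towards the robot; z up. The plinth ends 104 mm and the piles end 112 mm from the spine.
- spine (a point): Middle of the spine, the axis about which every card turns: it runs along the stand's y, at x = 0, 46 mm above the shelf top. The arches (4.4 mm wire, 18 mm centre radius about the spine, top 66 mm high) stand at y = +45 and -45 mm; the cards' punched holes ride on them.
- top_card (a joint): Angle of the card to be turned, the uppermost on the right: 0 = flat on the right (-x) pile, pi/2 upright, pi = flat on the left (+x) pile. Starts 0 to 0.12 (ajar). 165 mm wide along y, 3 mm thick, from 10 to 112 mm off the spine; mid-plane 48 mm above the shelf top at 0, 44 mm at pi. 70 g; it drags on the arches (0.075 N m, 0.6 N at the tab) and stays at any angle it is left at.
- top_card_tab (a point): Middle of the outer edge of the top card's one tab, at half its thickness, 134 mm from the spine; moves with the card. The tab is 42 mm wide, reaches 22 mm beyond the card and the piles and is the one nearest the robot, centred at y = +55 mm of the stand: beneath it there is free air down to the shelf top.
- next_card (a joint): Angle of the card directly beneath the top card, 4.5 mm lower: same size and joint meaning; it starts at 0 and must stay there. Its tab is the middle one, centred at y = 0 of the stand. Below it, fixed to the pile, is a card with its tab at y = -55 mm.
- turned_card (a joint): Angle of the card already turned: it lies at pi on the left-hand pile, 4.5 mm below where the top card comes to lie, its tab at y = -55 mm on the left. It must stay there.
- dish_center (a point): Cobalt ceramic dish, 120 mm wide, 45 mm high, loose bystander; point at half its height.
- sieve_center (a point): Stainless wire sieve lying mouth down, dome 118 mm wide and 56 mm high, flat wire handle reaching 162 mm from the centre along its x; loose bystander; point inside the dome, 25 mm up.
- spatula_center (a point): Yellow plastic spatula lying flat, about 270 mm long along its x; loose bystander; point near its middle.
- acrylic_box_center (a point): Round clear acrylic box 76 mm wide, 45 mm high, with a hinged clear lid, shut; loose bystander; point half-way up.
- mill_center (a point): Dark wood pepper mill, 52 mm wide, 120 mm high; loose bystander; point half-way up.
- ramekin_center (a point): White ceramic ramekin, 80 mm wide, 45 mm high; loose bystander; point half-way up.

How it is judged:
On the way:
1. the top card is swung up past upright (value of joint top_card above 1.7 rad).
At the end, for the whole second after the job is handed in: The top card lies flat on the left-hand side (within 0.06 rad of pi) and at rest; the next card still lies on the right-hand pile and the turned card on the left-hand pile (each within 0.06 rad); the stand stands flat within 30 mm of where it was; every bystander is within 30 mm of where it was (value of joint each of top_card, turned_card above 3.08159 rad and value of joint next_card below 0.06 rad and velocity of joint top_card below 0.1 rad/s and distance of each of stand, dish_center, sieve_center, spatula_center, acrylic_box_center, mill_center, ramekin_center from where it was at the start of the episode below 0.03 m and height (world z) of stand below 0.008 m and angle between stand's own z axis and vertical below 0.05 rad); the robot touches nothing.
It fails at once if the stand is lifted, tipped or shoved more than 30 mm (height (world z) of stand above 0.012 m or angle between stand's own z axis and vertical above 0.1 rad or distance of stand from where it was at the start of the episode above 0.03 m).
It fails at once if a second card is turned up (value of joint next_card above 0.5 rad or value of joint turned_card below 2.6 rad).
It fails at once if the card is flicked over (faster than 8 rad/s) (velocity of joint top_card above 8 rad/s).
It fails at once if the card is pinched or pressed with more than 35 N (contact force between the fingers and top_card above 35 N).
It fails at once if a bystander is moved more than 30 mm (distance of any of dish_center, sieve_center, spatula_center, acrylic_box_center, mill_center, ramekin_center from where it was at the start of the episode above 0.03 m).
It also fails if it takes over 45 s, if anything falls off the work surface, if the arm or the gripper's body presses on something with over 40 N, if the wrist force passes 120 N, or if a joint passes its speed limit or range.

## Working session

There is one attempt and no reset: what is moved stays moved. The work goes in short steps, Python scripts to look and compute and a tool call to move; the robot and the scene stay as the last step left them, time stands still between calls to the robot, and variables do not carry over. Pictures are saved under pics/ and viewed, at most 10 in all, crops included, and the job is handed in when it is done.

Besides the shell and the picture viewer there is one more tool, called after "Emit:" as name(argument=value, ...), one argument or row to a line, values as JSON. servo_tool: Moves the arm, as the interface text tells. Its arguments: {"type":"object","properties":{"moves":{"type":"array"}},"required":["moves"]}

```bash
mkdir -p pics; python3 - <<'E'
from bench import arm
import cv2,numpy as np
s=arm.sense();print({k:np.round(v,3) for k,v in s.items()})
for n in ["scene","side"]:
    p,d=arm.grab_frame(n);cv2.imwrite(f"pics/{n}0.png",p);np.save(f"pics/{n}0.npy",d)
    c=arm.calibration(n);print(n,np.round(c["camera_matrix"],1).tolist(),np.round(c["extrinsics"],3).tolist())
E
```

```text
{'clock': np.float64(0.0), 'joints': array([ 1.146,  0.707, -0.028,  1.485,  0.022,  0.951, -0.075]), 'qd': array([-0.   ,  0.   ,  0.001,  0.   , -0.001,  0.   ,  0.   ]), 'joint_efforts': array([-3.0000e-03, -8.8320e+01,  1.2330e+00, -2.3618e+01,  1.7000e-02,
        6.0000e-03,  0.0000e+00]), 'position': array([ 0.215, -0.533,  0.231]), 'eef_rot': array([ 0.982,  0.19 , -0.   , -0.001]), 'contact_force': array([-0.249,  0.068,  0.619]), 'moment': array([-0.021,  0.018,  0.025]), 'grasp_force': np.float64(0.0), 'width': np.float64(1.004)}
scene [[436.2, 0.0, 322.6], [0.0, 436.2, 240.8], [0.0, 0.0, 1.0]] [[0.083, 0.617, -0.783, 1.252], [0.996, -0.036, 0.078, 0.0], [0.02, -0.786, -0.618, 0.573], [0.0, 0.0, 0.0, 1.0]]
side [[464.2, 0.0, 323.7], [0.0, 464.2, 246.4], [0.0, 0.0, 1.0]] [[-0.851, -0.319, 0.416, 0.266], [-0.524, 0.54, -0.659, 0.597], [-0.014, -0.779, -0.627, 0.571], [0.0, 0.0, 0.0, 1.0]]
```

View pics/scene0.png

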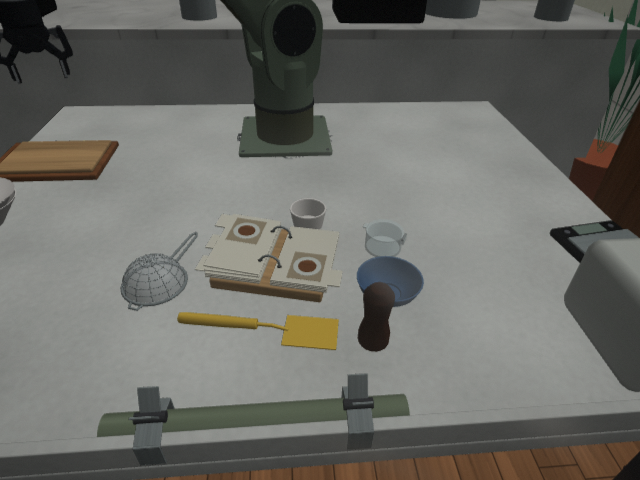

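View pics/side0.png

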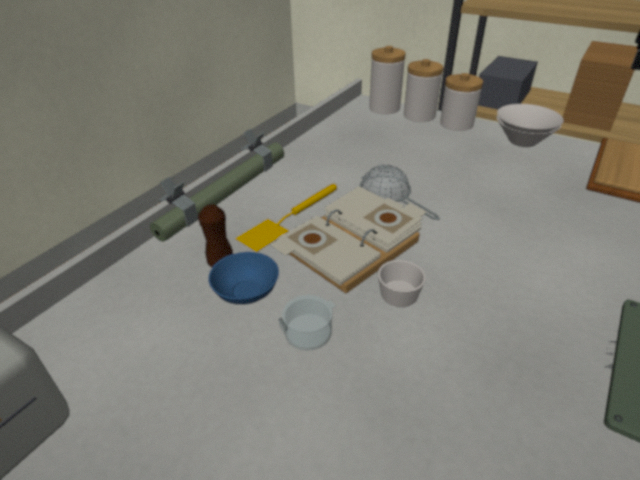

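The scene view shows the stand at about (270,255). The right pile is at image left with its tabs at x≈200–215, and the arches are at (282,232) and (270,262). The ramekin is at (308,213), just on the robot side. Next I'll zoom in and measure.

```bash
cat > h.py <<'E'
import cv2,numpy as np
from bench import arm
def cloud(n,d):
    c=arm.calibration(n);K=c["camera_matrix"];E=np.array(c["extrinsics"])
    v,u=np.mgrid[:480,:640];P=np.stack([(u-K[0][2])/K[0][0]*d,(v-K[1][2])/K[1][1]*d,d],-1)
    return P@E[:3,:3].T+E[:3,3]
def ray(n,uv,z,c=None):
    c=c or arm.calibration(n);K=np.array(c["camera_matrix"]);E=np.array(c["extrinsics"])
    r=E[:3,:3]@np.linalg.solve(K,[uv[0],uv[1],1.]);return E[:3,3]+r*(z-E[2,3])/r[2]
E
python3 - <<'E'
from h import *
p=cv2.imread("pics/scene0.png");d=np.load("pics/scene0.npy");W=cloud("scene",d)
cv2.imwrite("pics/c0.png",cv2.resize(p[195:315,180:340],None,fx=5,fy=5,interpolation=cv2.INTER_CUBIC))
hsv=cv2.cvtColor(p,cv2.COLOR_BGR2HSV)
z=W[...,2]
for x,y in [(240,232),(213,255),(310,240),(270,244),(308,265),(220,218),(203,265),(336,278)]: print((x,y),W[y,x].round(3),hsv[y,x])
m=(z>.036)&(z<.075)&(W[...,0]>.3)&(W[...,0]<.75)&(hsv[...,1]<70)&(hsv[...,0]<35)
n,l,st,ce=cv2.connectedComponentsWithStats(m.astype(np.uint8))
for i in range(1,n):
    if st[i,4]>150: 
        P=W[l==i]; r=cv2.minAreaRect(P[:,:2].astype(np.float32)); print(st[i],P.mean(0).round(3),np.round(r[0],3),np.round(r[1],3),r[2])
# things
for nm,mm in dict(blue=(hsv[...,0]>95)&(hsv[...,0]<125)&(hsv[...,1]>90),yel=(hsv[...,0]>18)&(hsv[...,0]<32)&(hsv[...,1]>180)).items():
    P=W[mm&(z<.2)&(z>-.02)];print(nm,len(P),P.min(0).round(3),P.max(0).round(3))
E
```

```text
(240, 232) [ 0.557 -0.094  0.054] [ 11 132  83]
(213, 255) [ 0.624 -0.139  0.054] [ 26  24 160]
(310, 240) [0.572 0.042 0.041] [ 26  24 157]
(270, 244) [ 0.595 -0.036  0.052] [ 24  24 162]
(308, 265) [0.647 0.034 0.041] [ 11 132  81]
(220, 218) [ 0.509 -0.138  0.056] [ 25  21 160]
(203, 265) [ 0.65  -0.154  0.053] [ 27  22 126]
(336, 278) [0.685 0.082 0.041] [ 26  23 157]
[  0 177  16  39 430] [ 0.4   -0.601  0.06 ] [ 0.395 -0.601] [0.12  0.033] 19.236690521240234
[290 198  36  24 312] [0.464 0.043 0.042] [0.464 0.044] [0.078 0.078] 55.75605392456055
[ 197  214   84   66 3291] [ 0.598 -0.092  0.051] [ 0.584 -0.091] [0.134 0.168] 76.19700622558594
[ 270  226   73   63 2874] [0.624 0.036 0.041] [0.616 0.044] [0.124 0.169] 75.68756866455078
blue 131 [0.665 0.119 0.011] [0.721 0.155 0.047]Traceback (most recent call last):
  File "<stdin>", line 14, in <module>
    return umr_minimum(a, axis, None, out, keepdims, initial, where)
ValueError: zero-size array to reduction operation minimum which has no identity
```

View pics/c0.png

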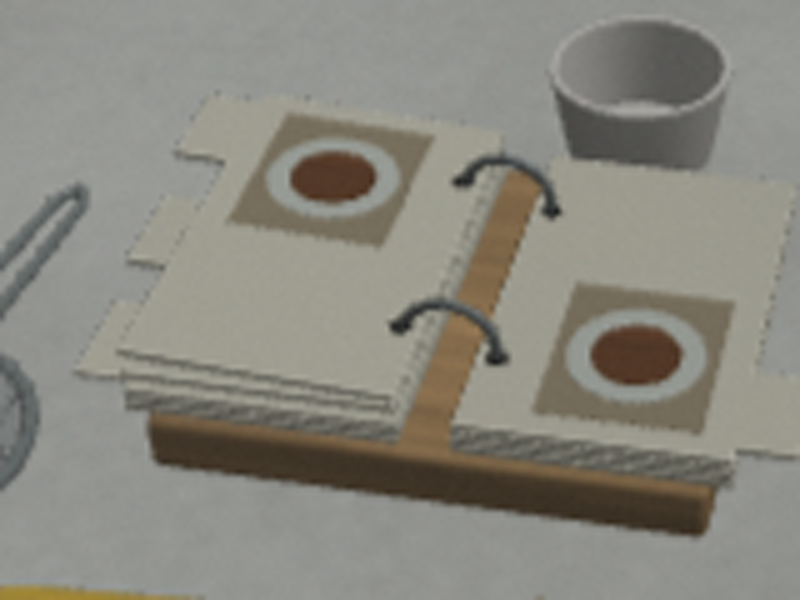

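The zoomed crop shows the top card's tab at crop (200,125), which is image (220,220). It is alone at that place, with the next tabs lower at (160,230) and (100,340). The sieve handle ends at about (197,234). The stand centre comes out at about (0.600,-0.025) with a yaw of about 14°. Next I'll write a planner that gives tool-frame rows.

```bash
cat >> h.py <<'E'
from scipy.spatial.transform import Rotation as R
C=np.array([.600,-.025]);A=np.radians(14)
XS=np.array([np.sin(A),np.cos(A),0]);YS=np.array([-np.cos(A),np.sin(A),0]);ZS=np.array([0,0,1.])
def world(xs,ys,z): return np.r_[C,0]+xs*XS+ys*YS+z*ZS
def stand(p): d=np.asarray(p)-np.r_[C,0]; return np.array([d@XS,d@YS,d[2]])
def ori(e):
    e=np.radians(e);f=np.cos(e)*XS-np.sin(e)*ZS;y=-np.sin(e)*XS-np.cos(e)*ZS
    return R.from_matrix(np.c_[-YS,y,f])
def plan(targets,p=None,r=None):
    """targets: (xs,ys,z,e,rows) -> rows of 6 units; shift in pre-turn frame averaged with post-turn"""
    s=arm.sense();p=np.array(s["position"]) if p is None else p;r=R.from_quat(s["eef_rot"]) if r is None else r
    out=[]
    for xs,ys,z,e,n in targets:
        q=world(xs,ys,z);g=ori(e);dv=(r.inv()*g).as_rotvec()/n;dp=(q-p)/n
        for i in range(n):
            r=r*R.from_rotvec(dv);out.append(np.r_[np.degrees(dv)/6,r.inv().apply(dp)/.025])
    o=np.round(out,2)+0.;print("max",np.abs(o).max(0));print([list(map(float,k))+[0] for k in o])
def st():
    s=arm.sense();r=R.from_quat(s["eef_rot"]).as_matrix();
    print("t",round(float(s["clock"]),2),"stand",stand(s["position"]).round(4),"e",np.degrees(np.arctan2(-r[2,2],r[:,2]@XS)).round(1),"x.-ys",(r[:,0]@-YS).round(3),"F",np.round(s["contact_force"],1),"q",np.round(s["joints"],2))
E
python3 - <<'E'
from h import *
d=np.load("pics/scene0.npy");W=cloud("scene",d)
for u in [(197,234),(190,241),(183,249),(178,254)]: print(ray("scene",u,.005).round(3),stand(ray("scene",u,.005)).round(3),W[u[1],u[0]].round(3))
print("arch tops",[stand(ray("scene",u,.066)).round(3) for u in [(180+505/5,195+160/5),(180+445/5,195+302/5)]])
print("tab outer corners right",[stand(ray("scene",u,.052)).round(3) for u in [(180+210/5,195+95/5),(180+178/5,195+153/5)]])
st();plan([(-.22,.058,.14,40,20)])
E
```

```text
[ 0.492 -0.194  0.005] [-0.19   0.064  0.005] [ 0.489 -0.195  0.003]
[ 0.516 -0.205  0.005] [-0.195  0.038  0.005] [ 0.518 -0.205  0.006]
[ 0.542 -0.215  0.005] [-0.199  0.011  0.005] [ 0.536 -0.217  0.001]
[ 0.557 -0.222  0.005] [-0.202 -0.006  0.005] [ 0.553 -0.224  0.001]
arch tops [array([0.001, 0.041, 0.066]), array([ 0.   , -0.047,  0.066])]
tab outer corners right [array([-0.135,  0.081,  0.052]), array([-0.133,  0.04 ,  0.052])]
t 0.1 stand [-0.5863  0.2509  0.2309] e 90.0 x.-ys 0.81 F [ 0.1 -0.3 -0.2] q [ 1.15  0.71 -0.03  1.48  0.02  0.95 -0.08]
max [0.4  0.13 0.28 0.73 0.43 0.68]
[[0.4, 0.13, 0.28, 0.73, -0.38, 0.21, 0], [0.4, 0.13, 0.28, 0.71, -0.39, 0.23, 0], [0.4, 0.13, 0.28, 0.7, -0.4, 0.26, 0], [0.4, 0.13, 0.28, 0.68, -0.41, 0.29, 0], [0.4, 0.13, 0.28, 0.67, -0.42, 0.31, 0], [0.4, 0.13, 0.28, 0.65, -0.42, 0.34, 0], [0.4, 0.13, 0.28, 0.63, -0.43, 0.37, 0], [0.4, 0.13, 0.28, 0.62, -0.43, 0.39, 0], [0.4, 0.13, 0.28, 0.6, -0.43, 0.42, 0], [0.4, 0.13, 0.28, 0.58, -0.43, 0.45, 0], [0.4, 0.13, 0.28, 0.56, -0.43, 0.47, 0], [0.4, 0.13, 0.28, 0.54, -0.42, 0.5, 0], [0.4, 0.13, 0.28, 0.52, -0.42, 0.52, 0], [0.4, 0.13, 0.28, 0.5, -0.41, 0.55, 0], [0.4, 0.13, 0.28, 0.48, -0.4, 0.57, 0], [0.4, 0.13, 0.28, 0.46, -0.39, 0.59, 0], [0.4, 0.13, 0.28, 0.44, -0.38, 0.62, 0], [0.4, 0.13, 0.28, 0.42, -0.36, 0.64, 0], [0.4, 0.13, 0.28, 0.4, -0.35, 0.66, 0], [0.4, 0.13, 0.28, 0.39, -0.33, 0.68, 0]]
```

Emit:
servo_tool(
  moves=[
    [[0.4,0.13,0.28,0.73,-0.38,0.21,0],[0.4,0.13,0.28,0.71,-0.39,0.23,0],[0.4,0.13,0.28,0.7,-0.4,0.26,0],[0.4,0.13,0.28,0.68,-0.41,0.29,0],[0.4,0.13,0.28,0.67,-0.42,0.31,0],[0.4,0.13,0.28,0.65,-0.42,0.34,0],[0.4,0.13,0.28,0.63,-0.43,0.37,0],[0.4,0.13,0.28,0.62,-0.43,0.39,0],[0.4,0.13,0.28,0.6,-0.43,0.42,0],[0.4,0.13,0.28,0.58,-0.43,0.45,0]],
  ],
)

```text
clock: 1.1
position: [0.3488, -0.3766, 0.1788]
eef_rot: [0.975, 0.041, 0.027, -0.217]
contact_force: [-0.6, -0.6, -0.4]
width: 0.0
grasp_force: 0.0
```

Emit:
servo_tool(
  moves=[
    [[0.4,0.13,0.28,0.56,-0.43,0.47,0],[0.4,0.13,0.28,0.54,-0.42,0.5,0],[0.4,0.13,0.28,0.52,-0.42,0.52,0],[0.4,0.13,0.28,0.5,-0.41,0.55,0],[0.4,0.13,0.28,0.48,-0.4,0.57,0],[0.4,0.13,0.28,0.46,-0.39,0.59,0],[0.4,0.13,0.28,0.44,-0.38,0.62,0],[0.4,0.13,0.28,0.42,-0.36,0.64,0],[0.4,0.13,0.28,0.4,-0.35,0.66,0],[0.4,0.13,0.28,0.39,-0.33,0.68,0]],
  ],
)

```text
clock: 2.1
position: [0.4818, -0.2205, 0.1261]
eef_rot: [0.9, -0.111, 0.051, -0.418]
contact_force: [0.2, -0.0, 0.3]
width: 0.003
grasp_force: 0.0
```

```bash
python3 - <<'E'
from h import *
st()
p,d=arm.grab_frame("wrist");cv2.imwrite("pics/w1.png",p)
plan([(-.162,.058,.09,40,5),(-.162,.058,.045,40,5)])
E
```

```text
t 2.1 stand [-0.2182  0.0674  0.1261] e 40.2 x.-ys 1.0 F [ 0.2 -0.   0.3] q [ 0.86  1.07 -0.21  1.48 -0.63  1.15 -0.67]
max [0.   0.   0.01 0.07 0.22 0.74]
[[0.0, 0.0, -0.01, 0.07, -0.06, 0.51, 0], [0.0, 0.0, -0.01, 0.07, -0.06, 0.51, 0], [0.0, 0.0, -0.01, 0.07, -0.06, 0.51, 0], [0.0, 0.0, -0.01, 0.07, -0.06, 0.51, 0], [0.0, 0.0, -0.01, 0.07, -0.06, 0.51, 0], [0.0, 0.0, 0.0, 0.07, 0.22, 0.74, 0], [0.0, 0.0, 0.0, 0.07, 0.22, 0.74, 0], [0.0, 0.0, 0.0, 0.07, 0.22, 0.74, 0], [0.0, 0.0, 0.0, 0.07, 0.22, 0.74, 0], [0.0, 0.0, 0.0, 0.07, 0.22, 0.74, 0]]
```

View pics/w1.png

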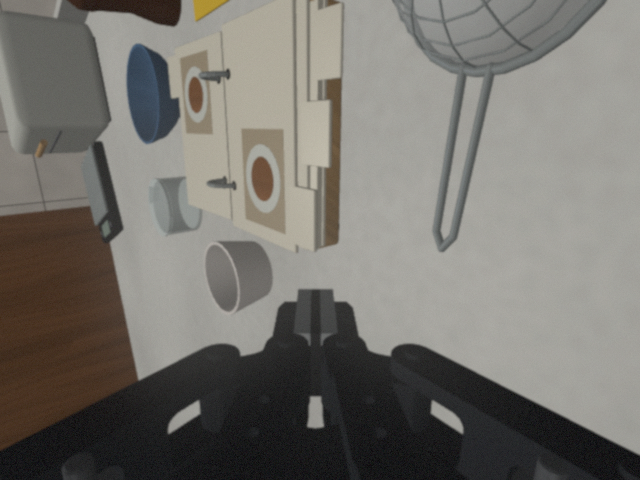

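The wrist view shows the stand at the upper left. Two lower tabs are clear at (318,135) and (325,42), but the top tab near (308,220) is hard to tell from the pile, so I'll zoom there.

```bash
python3 -c "
import cv2
p=cv2.imread('pics/w1.png')[100:270,220:380];cv2.imwrite('pics/w1c.png',cv2.resize(cv2.convertScaleAbs(p,alpha=1.0),None,fx=3.5,fy=3.5,interpolation=cv2.INTER_CUBIC))"
```

```text
(no output)
```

View pics/w1c.png

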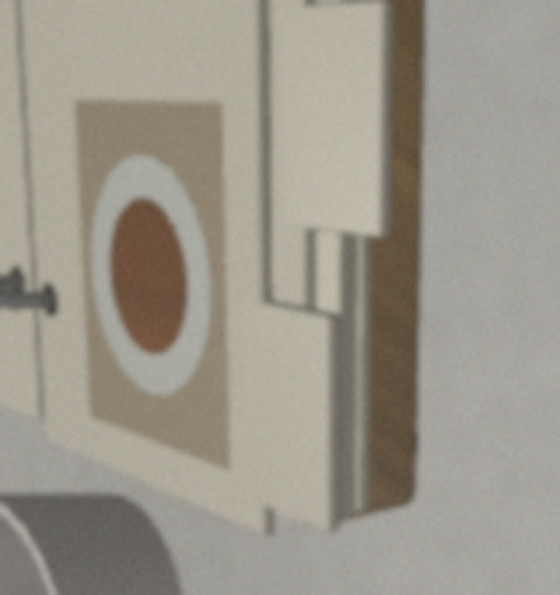

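The crop shows the top tab clearly at (265–335, 305–525) with free air beside it. Its sides agree with the scene measurement, so I'll descend beside it.

Emit:
servo_tool(
  moves=[
    [[0,0,0,0.07,-0.06,0.51,0],[0,0,0,0.07,-0.06,0.51,0],[0,0,0,0.07,-0.06,0.51,0],[0,0,0,0.07,-0.06,0.51,0],[0,0,0,0.07,-0.06,0.51,0],[0,0,0,0,0.27,0.23,0],[0,0,0,0,0.27,0.23,0],[0,0,0,0,0.27,0.23,0],[0,0,0,0,0.27,0.23,0],[0,0,0,0,0.27,0.23,0]],
  ],
)

```text
clock: 3.15
position: [0.5027, -0.1715, 0.0459]
eef_rot: [0.901, -0.111, 0.052, -0.417]
contact_force: [-0.7, 0.0, -0.5]
width: -0.004
grasp_force: 0.0
```

```bash
python3 - <<'E'
from h import *
st();plan([(-.160,.058,.028,40,6),(-.132,.058,.028,40,4)])
E
```

```text
t 3.15 stand [-0.1657  0.0589  0.0459] e 40.3 x.-ys 1.0 F [-0.7  0.  -0.5] q [ 0.8   1.19 -0.25  1.54 -0.69  0.96 -0.6 ]
max [0.01 0.   0.   0.01 0.08 0.37]
[[0.01, 0.0, 0.0, 0.01, 0.07, 0.11, 0], [0.01, 0.0, 0.0, 0.01, 0.07, 0.11, 0], [0.01, 0.0, 0.0, 0.01, 0.07, 0.11, 0], [0.01, 0.0, 0.0, 0.01, 0.07, 0.11, 0], [0.01, 0.0, 0.0, 0.01, 0.07, 0.11, 0], [0.01, 0.0, 0.0, 0.01, 0.07, 0.11, 0], [0.0, 0.0, 0.0, 0.01, -0.08, 0.37, 0], [0.0, 0.0, 0.0, 0.01, -0.08, 0.37, 0], [0.0, 0.0, 0.0, 0.01, -0.08, 0.37, 0], [0.0, 0.0, 0.0, 0.01, -0.08, 0.37, 0]]
```

Emit:
servo_tool(
  moves=[
    [[0,0,0,0,0.07,0.1,0],[0,0,0,0,0.07,0.1,0],[0,0,0,0,0.07,0.1,0],[0,0,0,0,0.07,0.1,0],[0,0,0,0,0.07,0.1,0],[0,0,0,0,0,0,0],[0,0,0,0,-0.16,0.19,0],[0,0,0,0,-0.16,0.19,0],[0,0,0,0,-0.16,0.19,0],[0,0,0,0,0,0,0]],
  ],
)

```text
clock: 4.15
position: [0.5086, -0.1482, 0.0322]
eef_rot: [0.901, -0.11, 0.051, -0.417]
contact_force: [-0.5, 0.3, -0.0]
width: -0.0
grasp_force: 0.0
```

```bash
python3 - <<'E'
from h import *
st();plan([(-.131,.058,.030,40,8)])
E
```

```text
t 4.15 stand [-0.1417  0.0589  0.0322] e 40.3 x.-ys 1.0 F [-0.5  0.3 -0. ] q [ 0.77  1.21 -0.27  1.58 -0.72  0.89 -0.58]
max [0.01 0.   0.   0.   0.03 0.05]
[[0.01, 0.0, 0.0, 0.0, -0.03, 0.05, 0], [0.01, 0.0, 0.0, 0.0, -0.03, 0.05, 0], [0.01, 0.0, 0.0, 0.0, -0.03, 0.05, 0], [0.01, 0.0, 0.0, 0.0, -0.03, 0.05, 0], [0.01, 0.0, 0.0, 0.0, -0.03, 0.05, 0], [0.01, 0.0, 0.0, 0.0, -0.03, 0.05, 0], [0.01, 0.0, 0.0, 0.0, -0.03, 0.05, 0], [0.01, 0.0, 0.0, 0.0, -0.03, 0.05, 0]]
```

Emit:
servo_tool(
  moves=[
    [[0,0,0,0,-0.06,0.11,0],[0,0,0,0,-0.06,0.11,0],[0,0,0,0,-0.06,0.11,0],[0,0,0,0,-0.06,0.11,0],[0,0,0,0,-0.06,0.11,0],[0,0,0,0,-0.09,-0.08,0],[0,0,0,0,-0.09,-0.08,0],[0,0,0,0,-0.09,-0.08,0],[0,0,0,0,-0.09,-0.08,0],[0,0,0,0,-0.09,-0.08,0]],
  ],
)

```text
clock: 5.15
position: [0.5119, -0.135, 0.0441]
eef_rot: [0.901, -0.11, 0.052, -0.417]
contact_force: [-0.4, -0.1, -1.3]
width: -0.001
grasp_force: 0.3
```

```bash
python3 - <<'E'
from h import *
st()
p,d=arm.grab_frame("scene");cv2.imwrite("pics/s2.png",cv2.resize(p[170:320,150:350],None,fx=4,fy=4,interpolation=cv2.INTER_CUBIC))
E
```

```text
t 5.15 stand [-0.128   0.0588  0.0441] e 40.3 x.-ys 1.0 F [-0.4 -0.1 -1.3] q [ 0.76  1.18 -0.28  1.61 -0.73  0.87 -0.59]
```

View pics/s2.png

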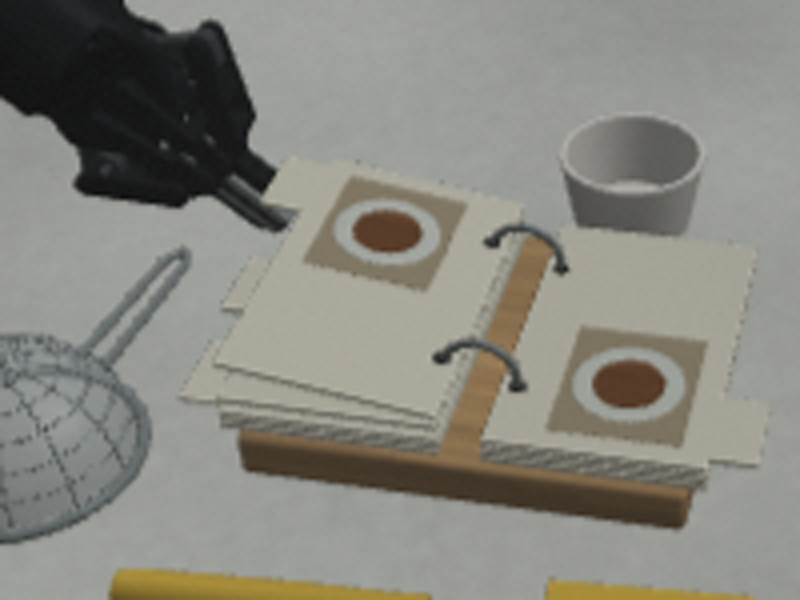

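The card is lifting on the fingertip. Its near edge has risen, the lower tabs at (245,285) and (200,370) are unmoved, and the arches are clear. Next I'll plan the sweep.

```bash
cat >> h.py <<'E'
def sweep(a,b,n,**k):
    T=[]
    for th in np.linspace(a,b,n+1)[1:]:
        D=np.degrees(th);rho=np.interp(D,[10,90,180],[.120,.110,.105]);e=np.interp(D,[30,110],[40.3,90]);er=np.radians(e);h=.008
        hh=h*np.array([np.sin(er),np.cos(er)])
        T.append((-rho*np.cos(th)-hh[0],.058,.046+rho*np.sin(th)-hh[1],e,1))
    plan(T,**k)
E
python3 - <<'E'
from h import *
sweep(.08,2.7,40)
E
```

```text
max [0.39 0.01 0.01 0.03 8.65 4.14]
[[0.0, -0.01, 0.01, 0.03, -0.5, -0.21, 0], [0.0, 0.0, 0.0, 0.03, -0.77, -0.35, 0], [0.0, 0.0, 0.0, 0.03, -1.06, -0.48, 0], [0.0, 0.0, 0.0, 0.03, -1.36, -0.58, 0], [0.0, 0.0, 0.0, 0.03, -1.66, -0.66, 0], [0.0, 0.0, 0.0, 0.03, -1.96, -0.72, 0], [-0.09, 0.0, 0.0, 0.03, -2.26, -0.79, 0], [-0.39, 0.0, 0.0, 0.03, -2.53, -0.93, 0], [-0.39, 0.0, 0.0, 0.03, -2.8, -1.08, 0], [-0.39, 0.0, 0.0, 0.03, -3.05, -1.22, 0], [-0.39, 0.0, 0.0, 0.03, -3.31, -1.37, 0], [-0.39, 0.0, 0.0, 0.03, -3.55, -1.53, 0], [-0.39, 0.0, 0.0, 0.03, -3.79, -1.68, 0], [-0.39, 0.0, 0.0, 0.03, -4.01, -1.84, 0], [-0.39, 0.0, 0.0, 0.03, -4.23, -2.0, 0], [-0.39, 0.0, 0.0, 0.03, -4.45, -2.16, 0], [-0.39, 0.0, 0.0, 0.03, -4.65, -2.32, 0], [-0.39, 0.0, 0.0, 0.03, -4.84, -2.48, 0], [-0.39, 0.0, 0.0, 0.03, -5.03, -2.64, 0], [-0.39, 0.0, 0.0, 0.03, -5.2, -2.81, 0], [-0.39, 0.0, 0.0, 0.03, -5.37, -2.97, 0], [-0.39, 0.0, 0.0, 0.03, -5.53, -3.13, 0], [-0.39, 0.0, 0.0, 0.03, -5.68, -3.3, 0], [-0.39, 0.0, 0.0, 0.03, -5.82, -3.47, 0], [-0.39, 0.0, 0.0, 0.03, -5.95, -3.64, 0], [-0.39, 0.0, 0.0, 0.03, -6.07, -3.81, 0], [-0.39, 0.0, 0.0, 0.03, -6.18, -3.97, 0], [-0.39, 0.0, 0.0, 0.03, -6.28, -4.14, 0], [-0.03, 0.0, 0.0, 0.03, -6.53, -4.05, 0], [0.0, 0.0, 0.0, 0.03, -6.78, -3.92, 0], [0.0, 0.0, 0.0, 0.03, -7.03, -3.78, 0], [0.0, 0.0, 0.0, 0.03, -7.26, -3.62, 0], [0.0, 0.0, 0.0, 0.03, -7.48, -3.44, 0], [0.0, 0.0, 0.0, 0.03, -7.69, -3.25, 0], [0.0, 0.0, 0.0, 0.03, -7.89, -3.05, 0], [0.0, 0.0, 0.0, 0.03, -8.07, -2.84, 0], [0.0, 0.0, 0.0, 0.03, -8.24, -2.61, 0], [0.0, 0.0, 0.0, 0.03, -8.39, -2.38, 0], [0.0, 0.0, 0.0, 0.03, -8.53, -2.13, 0], [0.0, 0.0, 0.0, 0.03, -8.65, -1.88, 0]]
```

```bash
sed -i 's/^    o=np.round(out,2)/        p=q\n    o=np.round(out,2)/' h.py; python3 - <<'E'
from h import *
sweep(.04,2.7,40)
E
```

```text
max [0.39 0.01 0.01 0.03 0.34 0.26]
[[0.0, -0.01, 0.01, 0.03, -0.34, -0.1, 0], [0.0, 0.0, 0.0, 0.0, -0.27, -0.17, 0], [0.0, 0.0, 0.0, 0.0, -0.29, -0.14, 0], [0.0, 0.0, 0.0, 0.0, -0.3, -0.12, 0], [0.0, 0.0, 0.0, 0.0, -0.3, -0.09, 0], [0.0, 0.0, 0.0, 0.0, -0.31, -0.07, 0], [0.0, 0.0, 0.0, 0.0, -0.31, -0.05, 0], [-0.29, 0.0, 0.0, 0.0, -0.31, -0.05, 0], [-0.39, 0.0, 0.0, 0.0, -0.31, -0.05, 0], [-0.39, 0.0, 0.0, 0.0, -0.31, -0.04, 0], [-0.39, 0.0, 0.0, 0.0, -0.31, -0.03, 0], [-0.39, 0.0, 0.0, 0.0, -0.31, -0.02, 0], [-0.39, 0.0, 0.0, 0.0, -0.31, -0.02, 0], [-0.39, 0.0, 0.0, 0.0, -0.3, -0.01, 0], [-0.39, 0.0, 0.0, 0.0, -0.3, 0.0, 0], [-0.39, 0.0, 0.0, 0.0, -0.3, 0.01, 0], [-0.39, 0.0, 0.0, 0.0, -0.3, 0.02, 0], [-0.39, 0.0, 0.0, 0.0, -0.3, 0.02, 0], [-0.39, 0.0, 0.0, 0.0, -0.3, 0.03, 0], [-0.39, 0.0, 0.0, 0.0, -0.29, 0.04, 0], [-0.39, 0.0, 0.0, 0.0, -0.29, 0.04, 0], [-0.39, 0.0, 0.0, 0.0, -0.29, 0.05, 0], [-0.39, 0.0, 0.0, 0.0, -0.28, 0.06, 0], [-0.39, 0.0, 0.0, 0.0, -0.28, 0.06, 0], [-0.39, 0.0, 0.0, 0.0, -0.28, 0.06, 0], [-0.39, 0.0, 0.0, 0.0, -0.28, 0.07, 0], [-0.39, 0.0, 0.0, 0.0, -0.28, 0.08, 0], [-0.39, 0.0, 0.0, 0.0, -0.27, 0.08, 0], [-0.11, 0.0, 0.0, 0.0, -0.27, 0.11, 0], [0.0, 0.0, 0.0, 0.0, -0.26, 0.13, 0], [0.0, 0.0, 0.0, 0.0, -0.25, 0.15, 0], [0.0, 0.0, 0.0, 0.0, -0.24, 0.16, 0], [0.0, 0.0, 0.0, 0.0, -0.23, 0.18, 0], [0.0, 0.0, 0.0, 0.0, -0.21, 0.19, 0], [0.0, 0.0, 0.0, 0.0, -0.2, 0.2, 0], [0.0, 0.0, 0.0, 0.0, -0.19, 0.22, 0], [0.0, 0.0, 0.0, 0.0, -0.17, 0.23, 0], [0.0, 0.0, 0.0, 0.0, -0.16, 0.24, 0], [0.0, 0.0, 0.0, 0.0, -0.14, 0.25, 0], [0.0, 0.0, 0.0, 0.0, -0.12, 0.26, 0]]
```

Emit:
servo_tool(
  moves=[
    [[0,0,0,0,-0.34,-0.1,0],[0,0,0,0,-0.27,-0.17,0],[0,0,0,0,-0.29,-0.14,0],[0,0,0,0,-0.3,-0.12,0],[0,0,0,0,-0.3,-0.09,0],[0,0,0,0,-0.31,-0.07,0],[0,0,0,0,-0.31,-0.05,0],[-0.29,0,0,0,-0.31,-0.05,0],[-0.39,0,0,0,-0.31,-0.05,0],[-0.39,0,0,0,-0.31,-0.04,0]],
  ],
)

```text
clock: 6.2
position: [0.52, -0.1022, 0.1164]
eef_rot: [0.923, -0.113, 0.045, -0.365]
contact_force: [0.3, -0.4, -1.4]
width: -0.002
grasp_force: 0.4
```

```bash
python3 - <<'E'
from h import *
st()
p,d=arm.grab_frame("scene");cv2.imwrite("pics/s3.png",cv2.resize(p[140:320,150:350],None,fx=3,fy=3,interpolation=cv2.INTER_CUBIC))
E
```

```text
t 6.2 stand [-0.0943  0.059   0.1164] e 46.9 x.-ys 1.0 F [ 0.3 -0.4 -1.4] q [ 0.65  0.99 -0.24  1.7  -0.74  0.83 -0.71]
```

View pics/s3.png

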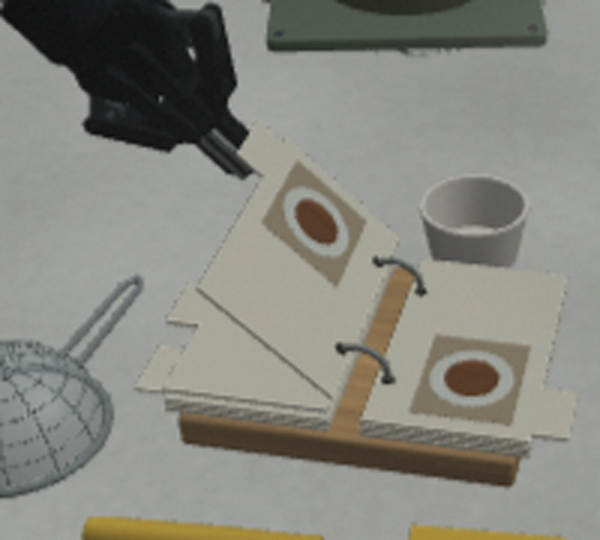

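Only the top card swings up, to about 40°. The next card lies flat at (170,310)–(330,405), and nothing else has moved. I'll carry on with the sweep.

Emit:
servo_tool(
  moves=[
    [[-0.39,0,0,0,-0.31,-0.03,0],[-0.39,0,0,0,-0.31,-0.02,0],[-0.39,0,0,0,-0.31,-0.02,0],[-0.39,0,0,0,-0.3,-0.01,0],[-0.39,0,0,0,-0.3,0,0],[-0.39,0,0,0,-0.3,0.01,0],[-0.39,0,0,0,-0.3,0.02,0],[-0.39,0,0,0,-0.3,0.02,0],[-0.39,0,0,0,-0.3,0.03,0],[-0.39,0,0,0,-0.29,0.04,0]],
  ],
)

```text
clock: 7.25
position: [0.5352, -0.0411, 0.1557]
eef_rot: [0.978, -0.12, 0.022, -0.17]
contact_force: [-0.2, -0.4, -0.6]
width: -0.0
grasp_force: 0.3
```

Emit:
servo_tool(
  moves=[
    [[-0.39,0,0,0,-0.29,0.04,0],[-0.39,0,0,0,-0.29,0.05,0],[-0.39,0,0,0,-0.28,0.06,0],[-0.39,0,0,0,-0.28,0.06,0],[-0.39,0,0,0,-0.28,0.06,0],[-0.39,0,0,0,-0.28,0.07,0],[-0.39,0,0,0,-0.28,0.08,0],[-0.39,0,0,0,-0.27,0.08,0],[-0.11,0,0,0,-0.27,0.11,0],[0,0,0,0,-0.26,0.13,0]],
  ],
)

```text
clock: 8.25
position: [0.5522, 0.0279, 0.1484]
eef_rot: [0.993, -0.121, 0.001, -0.005]
contact_force: [0.9, -0.5, 0.4]
width: 0.0
grasp_force: 0.2
```

```bash
python3 - <<'E'
from h import *
st()
p,d=arm.grab_frame("scene");cv2.imwrite("pics/s4.png",cv2.resize(p[100:320,150:370],None,fx=2.5,fy=2.5,interpolation=cv2.INTER_CUBIC))
E
```

```text
t 8.25 stand [0.0397 0.0592 0.1484] e 89.5 x.-ys 1.0 F [ 0.9 -0.5  0.4] q [-0.29  0.82  0.36  1.68 -0.42  0.72 -1.53]
```

View pics/s4.png

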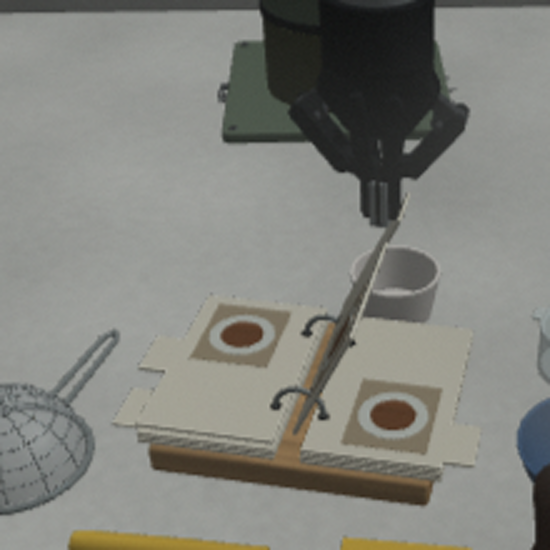

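The card is past upright, leaning left at about 115°, with the finger behind it at (380,205). The next card is still flat. I'll keep going.

Emit:
servo_tool(
  moves=[
    [[0,0,0,0,-0.25,0.15,0],[0,0,0,0,-0.24,0.16,0],[0,0,0,0,-0.23,0.18,0],[0,0,0,0,-0.21,0.19,0],[0,0,0,0,-0.2,0.2,0],[0,0,0,0,-0.19,0.22,0],[0,0,0,0,-0.17,0.23,0],[0,0,0,0,-0.16,0.24,0],[0,0,0,0,-0.14,0.25,0],[0,0,0,0,-0.12,0.26,0]],
  ],
)

```text
clock: 9.3
position: [0.5639, 0.0739, 0.0965]
eef_rot: [0.993, -0.122, 0.001, -0.004]
contact_force: [-0.5, -0.3, 1.0]
width: -0.0
grasp_force: 0.2
```

```bash
python3 - <<'E'
from h import *
st();plan([(.092,.058,.070,90,4),(.095,.058,.048,90,6)])
E
```

```text
t 9.3 stand [0.0872 0.059  0.0965] e 89.5 x.-ys 1.0 F [-0.5 -0.3  1. ] q [-0.35  0.91  0.34  1.66 -0.46  0.64 -1.57]
max [0.02 0.   0.   0.01 0.05 0.26]
[[-0.02, 0.0, 0.0, 0.01, -0.05, 0.26, 0], [-0.02, 0.0, 0.0, 0.01, -0.05, 0.26, 0], [-0.02, 0.0, 0.0, 0.01, -0.05, 0.26, 0], [-0.02, 0.0, 0.0, 0.01, -0.05, 0.26, 0], [0.0, 0.0, 0.0, 0.0, -0.02, 0.15, 0], [0.0, 0.0, 0.0, 0.0, -0.02, 0.15, 0], [0.0, 0.0, 0.0, 0.0, -0.02, 0.15, 0], [0.0, 0.0, 0.0, 0.0, -0.02, 0.15, 0], [0.0, 0.0, 0.0, 0.0, -0.02, 0.15, 0], [0.0, 0.0, 0.0, 0.0, -0.02, 0.15, 0]]
```

Emit:
servo_tool(
  moves=[
    [[0,0,0,0,-0.05,0.25,0],[0,0,0,0,-0.05,0.25,0],[0,0,0,0,-0.05,0.24,0],[0,0,0,0,-0.04,0.2,0],[0,0,0,0,-0.02,0.16,0],[0,0,0,0,0,0.15,0],[0,0,0,0,0,0.13,0],[0,0,0,0,0,0.12,0],[0,0,0,0,0,0.1,0],[0,0,0,0,0,0,0]],
  ],
)

```text
clock: 10.3
position: [0.5651, 0.079, 0.0568]
eef_rot: [0.993, -0.122, 0.001, -0.004]
contact_force: [-0.1, 0.5, 0.8]
width: 0.004
grasp_force: 0.0
```

```bash
python3 - <<'E'
from h import *
st()
E
```

```text
t 10.3 stand [0.0924 0.059  0.0568] e 89.5 x.-ys 1.0 F [-0.1  0.5  0.8] q [-0.34  0.98  0.3   1.67 -0.49  0.57 -1.56]
```

Emit:
servo_tool(
  moves=[
    [[0,0,0,0,0,0.06,0],[0,0,0,0,0,0.06,0],[0,0,0,0,0,0.06,0],[0,0,0,0,0,0.06,0],[0,0,0,0,0,0.05,0],[0,0,0,0,0,0.05,0],[0,0,0,0,0,0.04,0],[0,0,0,0,0,0.04,0],[0,0,0,0,0,0,0],[0,0,0,0,0,0,0]],
  ],
)

```text
clock: 11.3
position: [0.5652, 0.0791, 0.0466]
eef_rot: [0.993, -0.122, 0.001, -0.004]
contact_force: [-0.2, 0.3, -0.2]
width: 0.0
grasp_force: 0.0
```

Emit:
servo_tool(
  moves=[
    [[0,0,0,0,0,0.02,0],[0,0,0,0,0,0.02,0],[0,0,0,0,0,0.02,0],[0,0,0,0,0,0,0],[0,0,0,0,0,0,0],[0,0,0,0,0,0,0],[0,0,0,0,0,0,0],[0,0,0,0,0,0,0],[0,0,0,0,0,0,0],[0,0,0,0,0,0,0]],
  ],
)

```text
clock: 12.3
position: [0.5653, 0.0791, 0.0452]
eef_rot: [0.993, -0.122, 0.001, -0.004]
contact_force: [-1.3, -0.4, 6.1]
width: -0.002
grasp_force: 2.8
```

A 6 N reaction at z=0.045, as expected, means the card is flat. I'll retreat and look.

Emit:
servo_tool(
  moves=[
    [[0,0,0,0,0,-0.1,0],[0,0,0,0,0,-0.2,0],[0,0,0,0,0,-0.5,0],[0,0,0,0,0,-0.7,0],[0,0,0,0,0,-0.7,0],[0,0,0,0,0,-0.7,0],[0,0,0,0,0,-0.7,0],[0,0,0,0,0,-0.7,0],[0,0,0,0,0,-0.5,0],[0,0,0,0,0,0,0]],
  ],
)

```text
clock: 13.3
position: [0.5655, 0.0782, 0.1669]
eef_rot: [0.993, -0.122, 0.002, -0.005]
contact_force: [-0.4, 0.2, 0.2]
width: 0.001
grasp_force: 0.0
```

```bash
python3 - <<'E'
from h import *
st()
p,d=arm.grab_frame("scene");cv2.imwrite("pics/s5.png",cv2.resize(p[130:370,110:430],None,fx=2.4,fy=2.4,interpolation=cv2.INTER_CUBIC))
W=cloud("scene",d)
Q=W.reshape(-1,3);S=np.c_[(Q-np.r_[C,0])@XS,(Q-np.r_[C,0])@YS,Q[:,2]]
for lo,hi in [(-.11,-.09),(-.06,-.04),(.03,.05),(.06,.08),(.09,.11)]:
    m=(S[:,0]>lo)&(S[:,0]<hi)&(abs(S[:,1]+.03)<.035)&(S[:,2]>.02)&(S[:,2]<.1);print(lo,m.sum(),np.median(S[m,2]).round(4))
E
```

```text
t 13.3 stand [0.0918 0.0584 0.1669] e 89.4 x.-ys 1.0 F [-0.4  0.2  0.2] q [-0.39  0.82  0.4   1.6  -0.42  0.81 -1.63]
-0.11 253 0.0452
-0.06 256 0.0452
0.03 261 0.0455
0.06 271 0.0456
0.09 277 0.0454
```

View pics/s5.png

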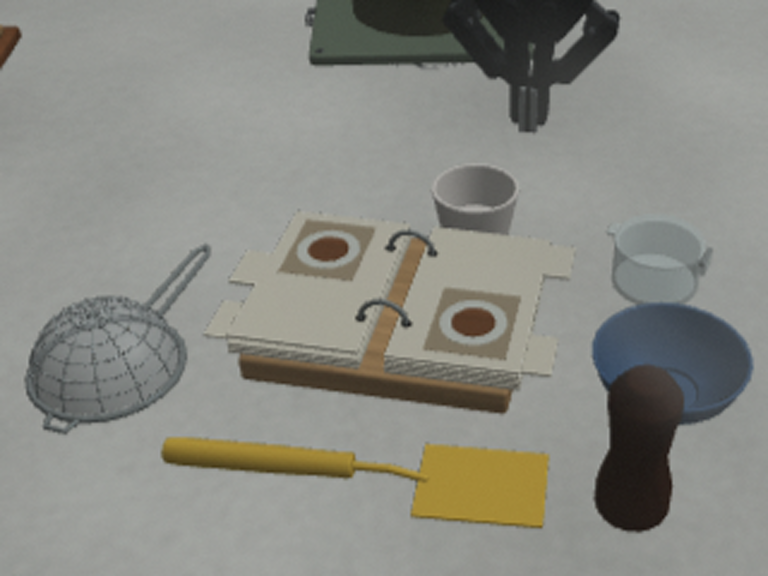

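The top card lies flat on the left, with its tab at (560,260) and its surface at 45.5 mm out to the edge. The right pile is flat at 45.2 mm, the bystanders look undisturbed, and the finger is clear.

```bash
python3 -c "
from bench import arm
print(arm.hand_in())"
```

```text
the job is handed in; nothing more can be done
None
```

I turned the top card over the arches and pushed it flat on the left-hand side, and handed the job in at about 13 s of the 45 s; the next card still lies flat on the right, the stand and bystanders look unmoved in the last picture, and no verdict came back.

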